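# Rock the ball feeder's seesaw gate over and feed the other tray

## Task

With the fingertips, press the raised end of the ball feeder's seesaw gate down so that it rocks over to its other side, and only then push the sliding stop open so that all three waiting wooden balls roll down the other chute into its tray. Only the fingers may touch the feeder; touch none of the balls, pick nothing up, and leave the other things on the bench where they are.

Things in the scene. Friction and masses are not known exactly. Their poses are not given: they have to be found in the camera images.
- feeder: Wooden ball feeder, fixed; origin on the bench under the gate's pivot, x away from the robot up the ramp, y left, z up (feeder axes, turned a little on the bench). An open ramp, 42 mm wide, floor 140 mm up at its lip (x 24 mm), rising 0.2 to x 245 mm, leads balls towards the robot onto the middle of the gate, which rolls them to one side; beyond each end a fixed chute leads into a tray.
- gate (a joint): Seesaw gate's angle (rad), stops at +-0.22; starts against either. Positive: left (+y) end up, balls roll to the right tray; negative: the reverse. A trough 200 mm long (feeder y), 58 wide, on a pin along feeder x 100 mm up. Over-centre (steel weight, 36 mm across, above the pin on the robot's side, top 180 mm up): past level it falls over by itself and stays; about 1 N on a tab rocks it.
- left_tab (a point): Top centre of the press tab at the gate's left (+y) end: a flat wooden ear, 50 mm (x) by 44 mm (y), 5 mm thick, standing out from the gate towards the robot, at feeder x -54 mm, y about 78 mm. It is about 172 mm above the bench when that end is up and 137 mm when down.
- right_tab (a point): The same at the gate's right (-y) end, at feeder y about -78 mm.
- stop (a joint): How far the sliding stop has been pushed open (m): 0 to 4 mm at the start (closed, its blade crosses the ramp and holds the balls), 0.055 fully open against its end stop. It slides to feeder +y (left), stays where it is left, and takes 1 to 2 N.
- stop_handle (a point): Top centre of the stop's upright wooden handle, to the left of the ramp at feeder x 80 mm: 26 mm (x) by 12 mm (y), its top about 240 mm above the bench, free for 55 mm downward from there (below lie the steel blade, 5 mm thick, and its guide). The left edge of the ramp's side is 54 mm to the right of the handle's centre when closed. Pushed to feeder +y from its right face it opens the stop.
- left_tray_floor (a point): Middle of the floor of the left tray (feeder y +252 mm), 14 mm above the bench; inside 138 mm (x) by 128 mm (y), walls 50 mm high (outer one 90 mm); axes as the feeder's.
- right_tray_floor (a point): The same of the right tray (feeder y -252 mm).
- ball1_center (a point): Centre of a turned wooden ball, 36 mm across, 18 g; number 1 in the row waiting on the ramp, 1 the lowest, against the stop.
- ball2_center (a point): Centre of a turned wooden ball, 36 mm across, 18 g; number 2 in the row waiting on the ramp, 1 the lowest, against the stop.
- ball3_center (a point): Centre of a turned wooden ball, 36 mm across, 18 g; number 3 in the row waiting on the ramp, 1 the lowest, against the stop.
- mallet: Bystander, to be left alone: hammer; origin at the underside.
- screwdriver: Bystander, to be left alone: screwdriver; origin at the underside.
- jar: Bystander, to be left alone: amber glass jar, 60 mm across, 85 mm tall; origin at the underside.
- toy_body: Bystander, to be left alone: turned wooden toy body, 44 mm across, 104 mm tall; origin at the underside.
- spool: Bystander, to be left alone: cork spool, 44 mm across, 50 mm tall; origin at the underside.
- mug: Bystander, to be left alone: white mug, 76 mm across, 85 mm tall; origin at the underside.
Not all that is in view belongs to the job. What is shaped like the part that bears ball1_center but grey or turquoise is not meant. What is shaped like the part that bears ball3_center but black or purple is not meant.

How it is judged:
By the outcome, as a careful person would: the job done as asked, in the order asked, and still so for the second after the job is handed in, with the robot touching nothing.
It also fails if it takes over 45 s, if anything falls off the work surface, if the arm or the gripper's body presses on something with over 40 N, if the wrist force passes 120 N, or if a joint passes its speed limit or range.

## Robot

A 7-joint arm with a two-finger parallel gripper is mounted at the origin on the work surface. World frame = base frame: x ahead of the robot, y to its left, z up, the work surface at z = 0. Lengths are in m, angles in rad, forces in N, time in s.
With the tool pointing down it reaches from about 0.35 to 0.9 m from the base axis. Payload 8.1 kg.
Tool frame: the origin (TCP) lies at the very end of the fingers, on their centre line; the grasp point (between the pads) lies 19 mm behind it; z points along the fingers, x is the direction in which the jaws open and shut, and the axes are right-handed (so a half turn about z gives the same grasp; the last joint's range is limited). The gripper opens to 92 mm and grips with 3 to 60 N. Pads are 19 mm wide; open, the fingers measure 130 mm over their backs; the gripper's body (75 mm by 190 mm) begins 47 mm behind the grasp point.
Start: joints at [1.039, 0.434, 0.025, 1.573, -0.012, 1.134, -0.075], TCP at [0.26, -0.568, 0.199] pointing down, gripper open.
Joint ranges: [-2.62, 2.62], [-0.44, 2.09], [-1.27, 1.32], [0.08, 2.57], [-1.32, 4.46], [0.12, 2], [-2.74, 2.74]. Speed limits (rad/s): [2.22, 2.22, 3.01, 3.01, 3.14, 3.14, 3.14].

## Interface

Orientations are given as a rotation vector (axis times angle).
In Python, from workcell import env, viewer gives the robot as it stands.
- The arm moves only by the shell command python3 -m crank 'ROWS'. ROWS is JSON, a list of rows, each an object with "grip": the closure in counts, from 0 (fully open) to 255 (shut); "linear": the shift along the world's x, y, z in m, a list of three; "twist": the turn about the world's z in degrees. In form: [{"grip": grip, "linear": [x, y, z], "twist": twist}, ...]. A call has 1 to 20 rows; each row is the pose to reach, as a shift and turn from the pose measured when the call began; what a row does not reach only later rows make up. A row lasts 1/12 s, in which the tool goes at most 41.7 mm and 7.16 degrees, less where a joint would pass 70% of its speed; a pose out of reach is approached as far as the arm can. A call with a gripper value outside its range is refused whole. The fingers move at their own pace and stop on an object; the grip force is fixed at half the most. Time passes only in rows, so rows that repeat a pose let the fingers close. It gives the time, the measured TCP pose, the force and the opening at its end, in the units of the state.
- env.sense(): the state, without advancing time (a new reading comes with each control period).
- viewer.snapshot(name): name is "scene" or "top"; returns the picture (400x640x3 uint8, red, green, blue); there is no depth.
- viewer.camera_model(name): a dict with "K" (3x3 intrinsics, pixels), "dist" ([k1, k2, p1, p2, k3] as OpenCV has them; the pictures are not rectified), "R" (3x3) and "t" (3): a world point X has camera coordinates R X + t. Camera axes: x right, y down, z forward; pixel columns grow to the right and rows downward; lengths in m; the calibration is good to about 2 mm. A picture is of the moment at which its call begins. camera_model takes no time and is no camera call.
- env.finish_job(): hands the job in, once; it reports no verdict.
The state is a dict: "t": time; "joints": joint angles; "joint_vel": joint speeds; "joint_efforts": joint torques, N m; "ee_pos": TCP position; "eef_rot": TCP orientation; "ft_force": force on the tool from outside, world axes, zero at the start; "ft_torque": the same for the moment, N m; "gripper_width": finger opening in m.
Only numpy, scipy, OpenCV 4.12 (cv2) and the standard library are available. Lean on these libraries where they do the work, as an engineer would, in place of code of your own. Each camera call takes 0.05 s, during which the arm holds its last target.

## Working session

There is one attempt and no reset: what is moved stays moved. The work goes in short steps, Python scripts to look and compute and a shell command to move; the robot and the scene stay as the last step left them, time stands still between calls to the robot, and variables do not carry over. Pictures are saved under pics/ and viewed, and the job is handed in when it is done.

```bash
mkdir -p pics; ls; python3 - <<'E'
from workcell import env, viewer
import cv2,json
for n in("scene","top"):
    im=viewer.snapshot(n); cv2.imwrite(f"pics/{n}0.png",im[:,:,::-1])
    c=viewer.camera_model(n); print(n,{k:__import__('numpy').round(v,4).tolist() for k,v in c.items()})
print(env.sense())
E
```

```text
pics
scene {'K': [[388.9196, 0.0, 320.821], [0.0, 388.9196, 201.6635], [0.0, 0.0, 1.0]], 'dist': [0.0233, 0.0, 0.0, 0.0, 0.0], 'R': [[0.2525, 0.9676, 0.0012], [0.8333, -0.2168, -0.5084], [-0.4917, 0.1294, -0.8611]], 't': [-0.2316, -0.3665, 1.4804]}
top {'K': [[400.969, 0.0, 316.1546], [0.0, 400.969, 199.3532], [0.0, 0.0, 1.0]], 'dist': [0.034, 0.0, 0.0, 0.0, 0.0], 'R': [[-0.016, -0.9998, 0.0091], [-0.9907, 0.0146, -0.1351], [0.1349, -0.0112, -0.9908]], 't': [0.0601, 0.5668, 0.9552]}
{'t': 0.1, 'joints': array([ 1.03940258,  0.43516745,  0.02495328,  1.57400322, -0.01163204,
        1.13403259, -0.07507208]), 'joint_vel': array([-0.00051669, -0.00266235,  0.00066294, -0.00227317, -0.00054481,
        0.00058765,  0.00079085]), 'joint_efforts': array([ 3.91765789e-03, -6.69125104e+01,  9.88844857e-01, -3.15142536e+01,
       -6.03533979e-02,  3.76326183e-02,  1.33011158e-04]), 'ee_pos': array([ 0.25961424, -0.56796467,  0.19831558]), 'eef_rot': array([-2.64258204e+00,  1.69761579e+00,  2.01369871e-03]), 'ft_force': array([-0.07606165,  0.60483458,  0.85102005]), 'ft_torque': array([ 0.03745268, -0.02784763,  0.01004429]), 'gripper_width': 0.09195959939189255}
```

View pics/scene0.png

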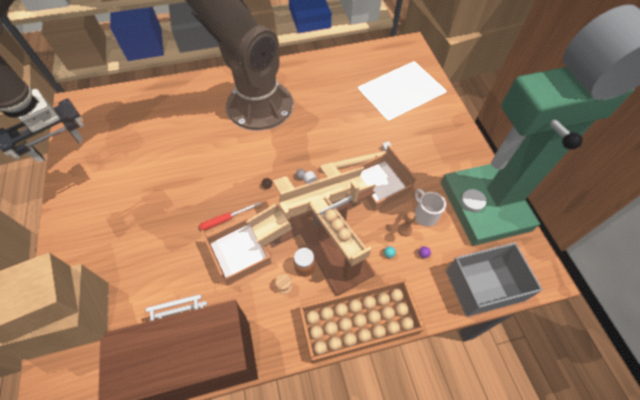

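View pics/top0.png

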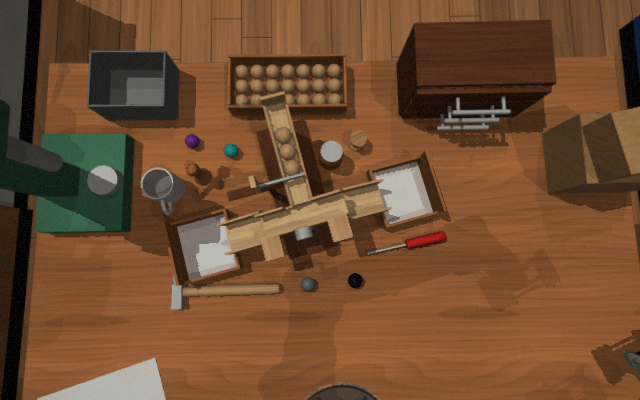

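The top view has robot +x up and +y left. The three balls on the ramp are at about (283,135), (287,150) and (291,167). The tabs are near (272,247) on the left and (341,228) on the right. The stop blade runs to its handle near (253,183). I'll enlarge both views.

```bash
python3 - <<'E'
import cv2
a=cv2.imread("pics/top0.png")[80:300,150:460]; cv2.imwrite("pics/topz.png",cv2.resize(a,None,fx=2.55,fy=2.55,interpolation=3))
a=cv2.imread("pics/scene0.png")[130:300,190:450]; cv2.imwrite("pics/scenez.png",cv2.resize(a,None,fx=3,fy=3,interpolation=3))
E
```

```text
(no output)
```

View pics/topz.png

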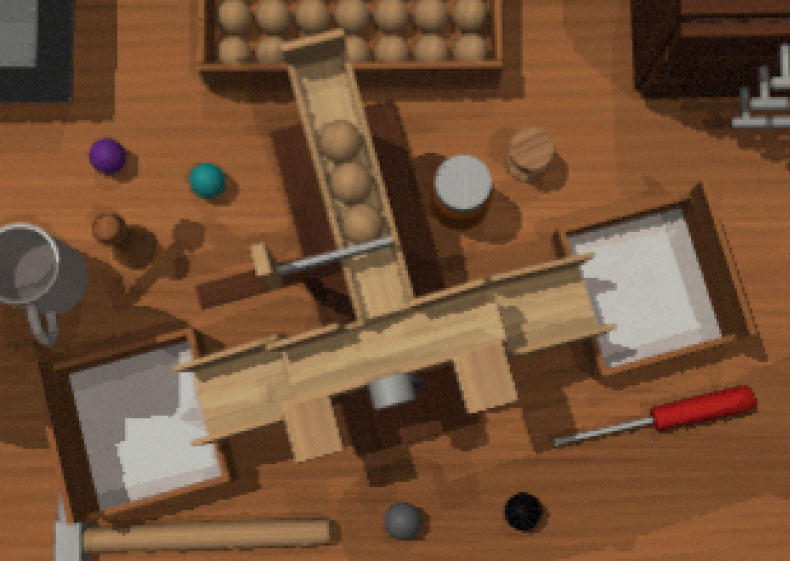

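View pics/scenez.png

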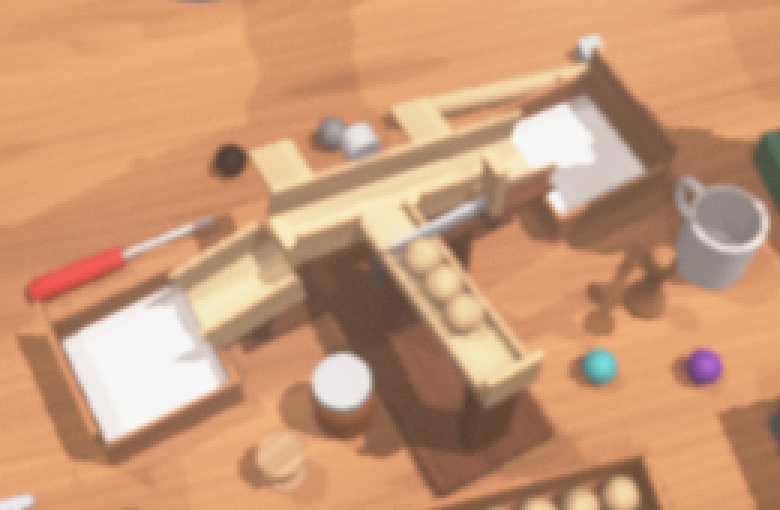

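```bash
cat > h.py <<'E'
import numpy as np,cv2
from workcell import env,viewer
C={n:viewer.camera_model(n) for n in("scene","top")}
def ray(n,p):
    c=C[n];K=np.array(c["K"],float);R=np.array(c["R"]);t=np.array(c["t"])
    q=cv2.undistortPoints(np.array([[p]],float),K,np.array(c["dist"],float))[0,0]
    d=R.T@np.array([q[0],q[1],1.]);return -R.T@t,d/np.linalg.norm(d)
def tri(ps,pt):
    o1,d1=ray("scene",ps);o2,d2=ray("top",pt)
    s=np.linalg.lstsq(np.c_[d1,-d2],o2-o1,rcond=None)[0]
    a=o1+s[0]*d1;b=o2+s[1]*d2
    return (a+b)/2,np.linalg.norm(a-b)
def plane(n,p,z):
    o,d=ray(n,p);return o+d*(z-o[2])/d[2]
def proj(n,X):
    c=C[n];return cv2.projectPoints(np.array([X],float),cv2.Rodrigues(np.array(c["R"]))[0],np.array(c["t"]),np.array(c["K"]),np.array(c["dist"]))[0][0,0]
Z=lambda u,v:(150+u/2.55-.3,80+v/2.55-.3)
S=lambda u,v:(190+u/3-.33,130+v/3-.33)
E
python3 - <<'E'
from h import *
for k,s,t in [("L +y",(435,97),(300,458)),("L -y",(392,107),(342,447)),("R +y",(294,139),(474,411)),("R -y",(251,152),(517,399)),
 ("ball1",(422,254),(360,221)),("ball2",(442,282),(350,182)),("ball3",(463,313),(340,141)),("lid jar",(343,380),(463,182)),("weight",(360,140),(391,388)),
 ("rampTop -y",(482,380),(342,35)),("rampTop+y",(540,350),(284,45)),("handle",(494,160),(262,252))]:
    X,e=tri(S(*s),Z(*t));print(k,X.round(3),round(e,4))
E
```

```text
L +y [0.425 0.166 0.139] 0.0106
L -y [0.433 0.125 0.148] 0.0004
R +y [0.461 0.017 0.171] 0.0078
R -y [ 0.47  -0.022  0.176] 0.0006
ball1 [0.619 0.105 0.184] 0.0022
ball2 [0.652 0.113 0.187] 0.0012
ball3 [0.687 0.121 0.19 ] 0.0005
lid jar [0.677 0.014 0.086] 0.0006
weight [0.48  0.081 0.173] 0.0007
rampTop -y [0.764 0.115 0.227] 0.0046
rampTop+y [0.753 0.163 0.234] 0.0001
handle [0.581 0.177 0.251] 0.0009
```

Triangulation puts the right tab up (about 172 mm) and the left one down (about 140 mm). The gate is therefore negative, so I need to press the right tab and the balls should end up in the right tray. Next I'll refine the frame and check it by projecting expected points into both views.

```bash
python3 - <<'E'
from h import *
for n,f in(("top",Z),("scene",S)):
  P={"top":[(300,458),(342,447),(474,411),(517,399)],"scene":[(435,97),(392,107),(294,139),(251,152)]}[n]
  Q=[plane(n,f(*p),z) for p,z in zip(P,(.131,.139,.167,.177))]
  m=sum(Q)/4; print(n,[q.round(3)[:2] for q in Q],m.round(3))
yaw=np.deg2rad(13.6)
ex=np.array([np.cos(yaw),np.sin(yaw)]);ey=np.array([-ex[1],ex[0]])
O=np.array([.525,.0855]); print(O)
W=lambda x,y,z:np.r_[O+ex*x+ey*y,z]
pts={"rt":W(-.054,-.078,.172),"lt":W(-.054,.078,.137),"wt":W(-.045,0,.18)}
for y in(.065,.07,.075,.08): pts["h%d"%(y*1000)]=W(.08,y,.24)
for i,b in enumerate([(.619,.105),(.687,.121)]): print("ball feeder",(np.array(b)-O)@ex,(np.array(b)-O)@ey)
for n,cr,s in(("top",(150,80),4),("scene",(190,130),4)):
  im=viewer.snapshot(n)[:,:,::-1].copy()
  a=cv2.resize(im[cr[1]:cr[1]+145+5,cr[0]+30:cr[0]+230],None,fx=s,fy=s,interpolation=3)
  for k,X in pts.items():
    p=proj(n,X);q=(int((p[0]+.5-cr[0]-30)*s),int((p[1]+.5-cr[1])*s));cv2.circle(a,q,3,(255,0,0),-1)
  for x,y in((.245,0),(.024,0),(.24,.021),(.24,-.021),(.024,-.021),(.024,.021)):
    p=proj(n,W(x,y,.14+(x-.024)*.2));q=(int((p[0]+.5-cr[0]-30)*s),int((p[1]+.5-cr[1])*s));cv2.circle(a,q,2,(0,0,255),-1)
  cv2.imwrite(f"pics/ov_{n}.png",a)
for k,X in pts.items(): print(k,X.round(3))
E
```

```text
top [array([0.424, 0.162]), array([0.433, 0.125]), array([0.461, 0.013]), array([ 0.47 , -0.022])] [0.447 0.069 0.154]
scene [array([0.42 , 0.173]), array([0.427, 0.126]), array([0.459, 0.021]), array([ 0.47 , -0.022])] [0.444 0.075 0.154]
[0.525  0.0855]
ball feeder 0.09594960525988383 -0.0031501191203618106
ball feeder 0.1658052271088665 -0.0035884068020812046
rt [ 0.491 -0.003  0.172]
lt [0.454 0.149 0.137]
wt [0.481 0.075 0.18 ]
h65 [0.587 0.167 0.24 ]
h70 [0.586 0.172 0.24 ]
h75 [0.585 0.177 0.24 ]
h80 [0.584 0.182 0.24 ]
```

View pics/ov_top.png

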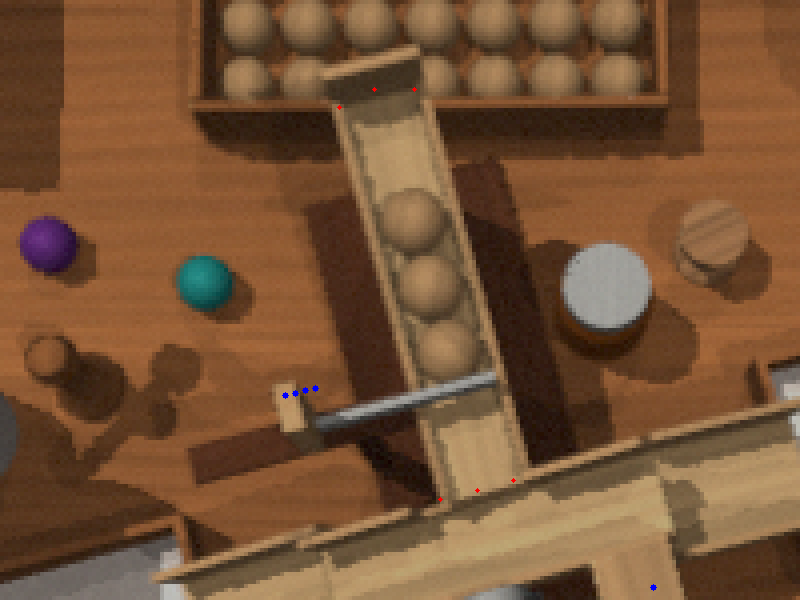

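View pics/ov_scene.png

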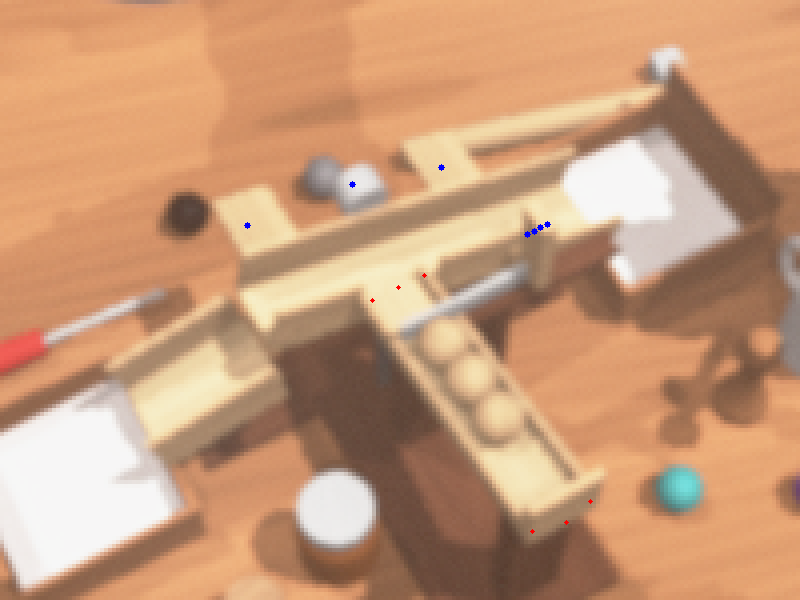

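Both views agree on the frame: yaw is about 13.6° and the origin about (0.525, 0.085). The right tab is centred near (0.489, -0.002, 0.172). I'll use closed fingers with the jaw axis along feeder x, and approach high first.

```bash
python3 -m crank '[{"grip":255,"linear":[0,0,0.035],"twist":0},{"grip":255,"linear":[0,0.02,0.07],"twist":6},{"grip":255,"linear":[0.015,0.05,0.09],"twist":12},{"grip":255,"linear":[0.03,0.085,0.1],"twist":18},{"grip":255,"linear":[0.045,0.12,0.1],"twist":24},{"grip":255,"linear":[0.06,0.155,0.1],"twist":30},{"grip":255,"linear":[0.075,0.19,0.1],"twist":36},{"grip":255,"linear":[0.09,0.225,0.1],"twist":42},{"grip":255,"linear":[0.105,0.26,0.1],"twist":48},{"grip":255,"linear":[0.12,0.3,0.1],"twist":54},{"grip":255,"linear":[0.135,0.335,0.1],"twist":60},{"grip":255,"linear":[0.15,0.37,0.1],"twist":66},{"grip":255,"linear":[0.165,0.405,0.1],"twist":72},{"grip":255,"linear":[0.18,0.44,0.1],"twist":79},{"grip":255,"linear":[0.195,0.475,0.1],"twist":79},{"grip":255,"linear":[0.21,0.51,0.1],"twist":79},{"grip":255,"linear":[0.22,0.545,0.1],"twist":79},{"grip":255,"linear":[0.227,0.564,0.1],"twist":79},{"grip":255,"linear":[0.227,0.564,0.1],"twist":79},{"grip":255,"linear":[0.227,0.564,0.1],"twist":79}]'
python3 - <<'E'
from h import *
for n in("top","scene"):
    cv2.imwrite(f"pics/{n}1.png",viewer.snapshot(n)[:,:,::-1])
s=env.sense();print(s["t"],s["ee_pos"],s["eef_rot"],s["joints"].round(2),s["ft_force"],s["gripper_width"])
E
```

```text
t: 1.87
ee_pos: [0.4867, -0.0031, 0.2984]
eef_rot: [-3.119, -0.375, 0.002]
ft_force: [-0.2, -0.3, -0.2]
gripper_width: 0.0009
1.9667 [ 0.48641618 -0.00528604  0.29834606] [ 3.11902990e+00  3.69237282e-01 -2.44479670e-03] [ 0.38  0.19 -0.56  1.7   0.1   1.28  0.03] [ 0.5156648  -0.35422812 -0.69441538] 0.0005023120266669672
```

View pics/top1.png

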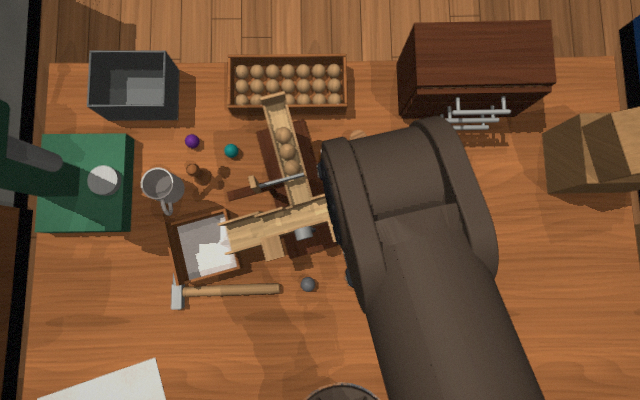

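View pics/scene1.png

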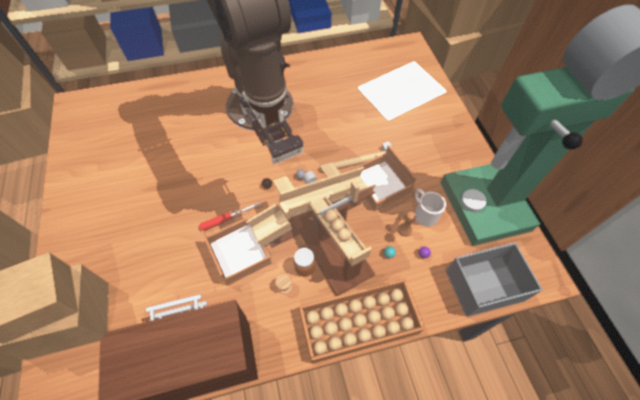

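```bash
python3 - <<'E'
from h import *
s=env.sense();print(proj("scene",s["ee_pos"]),proj("top",s["ee_pos"]))
a=cv2.imread("pics/scene1.png")[90:240,200:400]; cv2.imwrite("pics/s1z.png",cv2.resize(a,None,fx=4,fy=4,interpolation=3))
E
```

```text
[275.90025906 157.47772536] [349.53428739 223.96919411]
```

View pics/s1z.png

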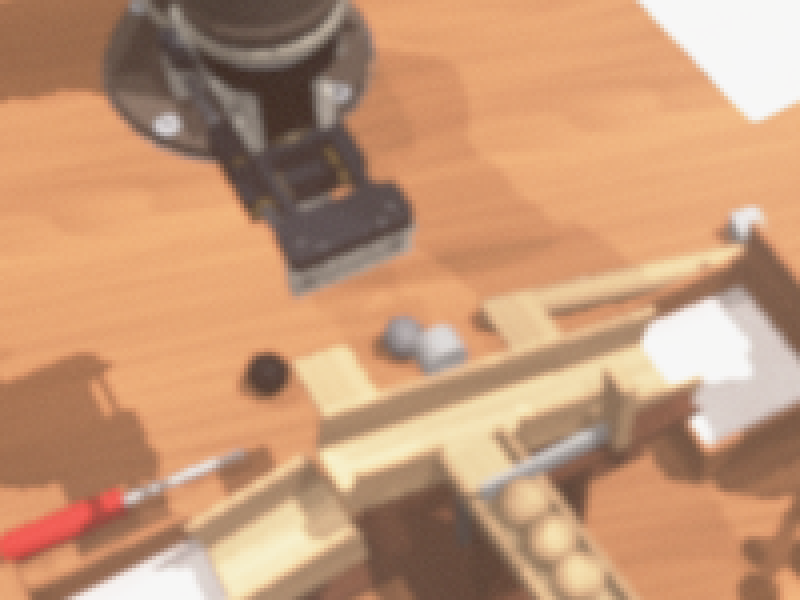

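The block in view is the end of the gripper body. The TCP projects to scene (276,157), with the fingers hidden beneath the body. That agrees with the geometry, so I'll press down in steps.

```bash
python3 -m crank '[{"grip":255,"linear":[0,0,-0.04],"twist":0},{"grip":255,"linear":[0,0,-0.08],"twist":0},{"grip":255,"linear":[0,0,-0.11],"twist":0},{"grip":255,"linear":[0,0,-0.12],"twist":0},{"grip":255,"linear":[0,0,-0.125],"twist":0},{"grip":255,"linear":[0,0,-0.13],"twist":0},{"grip":255,"linear":[0,0,-0.135],"twist":0},{"grip":255,"linear":[0,0,-0.14],"twist":0}]'
python3 -m crank '[{"grip":255,"linear":[0,0,-0.005],"twist":0},{"grip":255,"linear":[0,0,-0.01],"twist":0},{"grip":255,"linear":[0,0,-0.015],"twist":0},{"grip":255,"linear":[0,0,-0.018],"twist":0},{"grip":255,"linear":[0,0,-0.018],"twist":0},{"grip":255,"linear":[0,0,-0.018],"twist":0}]'
python3 - <<'E'
from h import *
a=viewer.snapshot("scene")[:,:,::-1][90:240,200:400]; cv2.imwrite("pics/s2z.png",cv2.resize(a,None,fx=4,fy=4,interpolation=3))
a=viewer.snapshot("top")[:,:,::-1][80:300,150:460]; cv2.imwrite("pics/t2z.png",cv2.resize(a,None,fx=2.55,fy=2.55,interpolation=3))
E
```

```text
t: 2.63
ee_pos: [0.4877, -0.0054, 0.1595]
eef_rot: [3.119, 0.368, 0.002]
ft_force: [-0.5, -0.5, -0.4]
gripper_width: 0.0005
t: 3.13
ee_pos: [0.4875, -0.0053, 0.1413]
eef_rot: [3.119, 0.368, 0.001]
ft_force: [-0.2, -0.2, 0.5]
gripper_width: 0.0007
```

View pics/s2z.png

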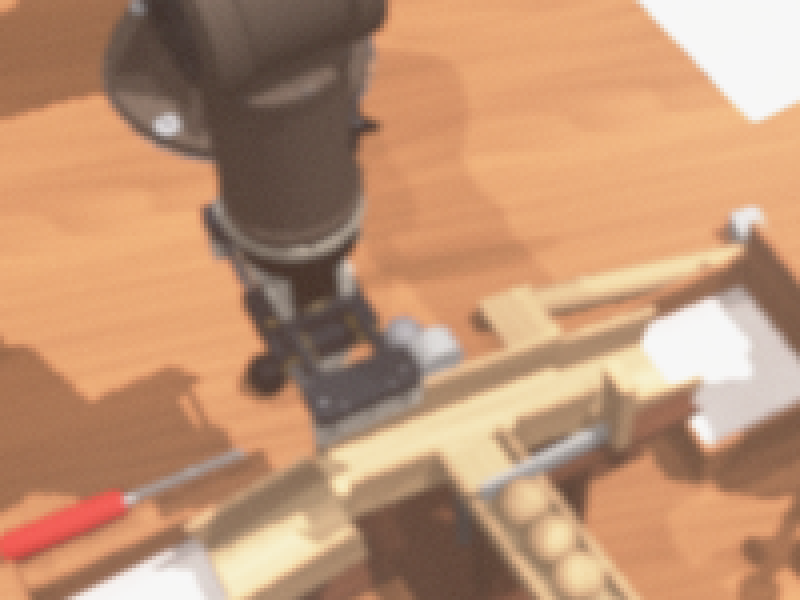

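View pics/t2z.png

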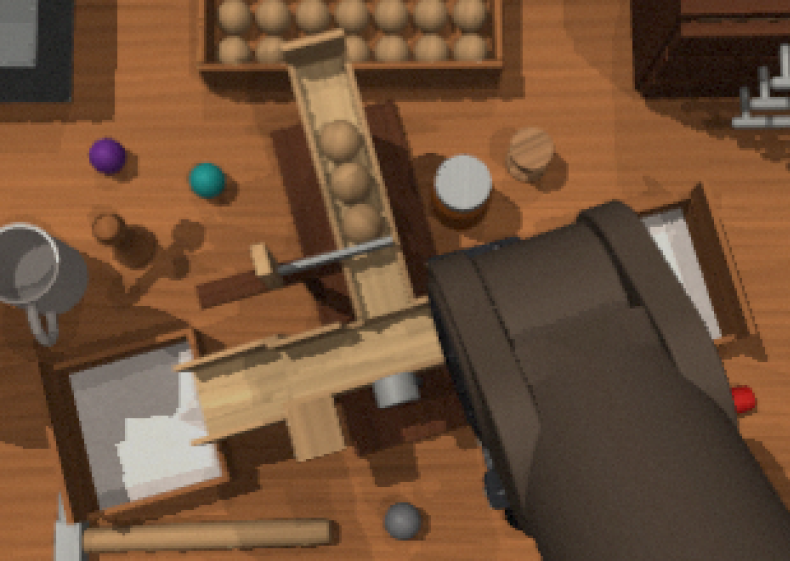

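```bash
python3 - <<'E'
from h import *
a=cv2.imread("pics/scene1.png")[130:230,260:420]; b=viewer.snapshot("scene")[:,:,::-1][130:230,260:420]
cv2.imwrite("pics/cmp.png",np.vstack([cv2.resize(x,None,fx=3,fy=3,interpolation=3)[:299] for x in(a,b)]))
E
```

```text
(no output)
```

View pics/cmp.png

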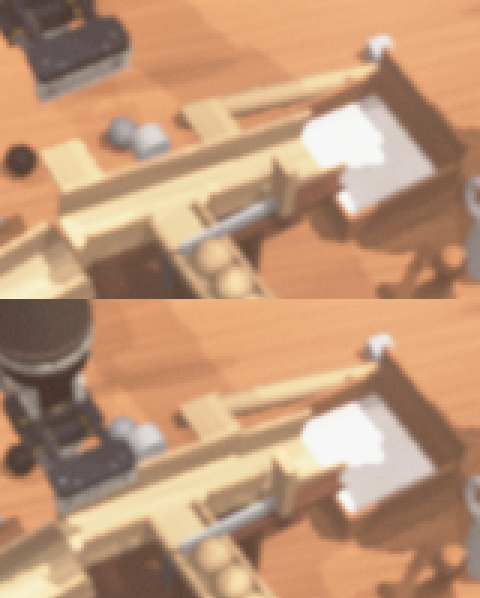

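```bash
python3 - <<'E'
from h import *
b={"scene":viewer.snapshot("scene")[:,:,::-1].copy(),"top":viewer.snapshot("top")[:,:,::-1].copy()}
a={"scene":cv2.imread("pics/scene0.png"),"top":cv2.imread("pics/top0.png")}
o=[]
for n,(x,y,w,h) in(("scene",(300,145,110,60)),("top",(215,190,110,80))):
    o.append(np.hstack([cv2.resize(i[n][y:y+h,x:x+w],(390,int(390*h/w)),interpolation=3) for i in(a,b)]))
cv2.imwrite("pics/cmp2.png",np.vstack(o))
E
```

```text
(no output)
```

View pics/cmp2.png

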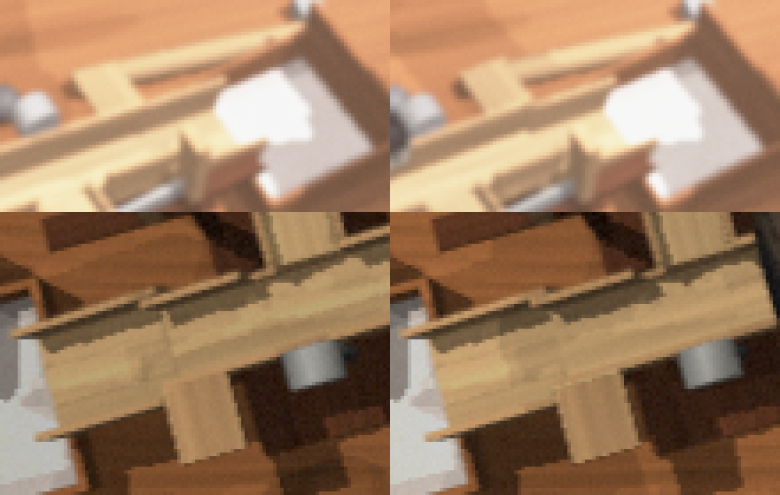

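```bash
python3 - <<'E'
from h import *
k=3.545
for lab,s,t in(("before+y",(118,58),(182,250)),("before-y",(75,70),(244,233)),("after+y",(116,52),(183,249)),("after-y",(70,63),(247,233))):
    print(lab,tri((300+s[0]/k-.4,145+s[1]/k-.4),(215+t[0]/k-.4,190+t[1]/k-.4)))
for z in(.137,.15,.16,.172):
    print(z,proj("scene",[.429,.145,z]),proj("top",[.429,.145,z]))
E
```

```text
before+y (array([0.42251757, 0.16495529, 0.1420427 ]), np.float64(0.0030078225723609658))
before-y (array([0.43203843, 0.12557249, 0.15132188]), np.float64(0.0013096743271380888))
after+y (array([0.42319575, 0.16296671, 0.15210489]), np.float64(0.0025373338442947493))
after-y (array([0.43189738, 0.12216678, 0.16230029]), np.float64(0.0003605607057083799))
0.137 [326.52877524 165.07172274] [274.69222922 256.82209158]
0.15 [326.58951337 162.49883039] [274.12813138 256.86357133]
0.16 [326.6370501  160.48544579] [273.68260428 256.8963374 ]
0.172 [326.6950551  158.02903079] [273.13410043 256.9366831 ]
```

The left tab has risen only about 10 mm, so the gate is not clearly over. I'll lift off and look.

```bash
python3 -m crank '[{"grip":255,"linear":[0,0,0.03],"twist":0},{"grip":255,"linear":[-0.02,-0.02,0.07],"twist":0},{"grip":255,"linear":[-0.04,-0.05,0.11],"twist":0},{"grip":255,"linear":[-0.06,-0.08,0.13],"twist":0},{"grip":255,"linear":[-0.07,-0.11,0.13],"twist":0},{"grip":255,"linear":[-0.07,-0.11,0.13],"twist":0}]'
python3 - <<'E'
from h import *
b={"scene":viewer.snapshot("scene")[:,:,::-1].copy(),"top":viewer.snapshot("top")[:,:,::-1].copy()}
for n in b: cv2.imwrite(f"pics/{n}3.png",b[n])
a={"scene":cv2.imread("pics/scene0.png"),"top":cv2.imread("pics/top0.png")}
o=[]
for n,(x,y,w,h) in(("scene",(255,145,150,70)),("top",(215,180,150,95))):
    o.append(np.hstack([cv2.resize(i[n][y:y+h,x:x+w],(400,int(400*h/w)),interpolation=3) for i in(a,b)]))
cv2.imwrite("pics/cmp3.png",np.vstack(o))
E
```

```text
t: 3.88
ee_pos: [0.4162, -0.1216, 0.274]
eef_rot: [3.115, 0.357, 0.006]
ft_force: [1.1, -1.1, -1.2]
gripper_width: 0.0003
```

View pics/cmp3.png

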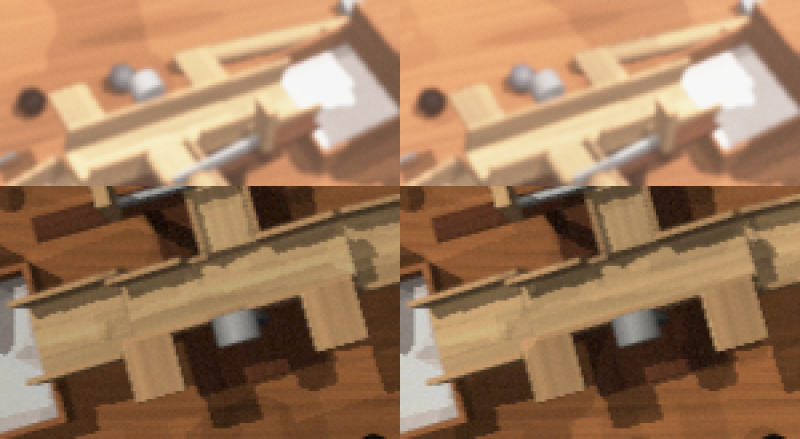

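```bash
python3 - <<'E'
from h import *
yaw=np.deg2rad(13.6)
ex=np.array([np.cos(yaw),np.sin(yaw)]);ey=np.array([-ex[1],ex[0]]);O=np.array([.525,.0845])
def G(x,y,zr,g):  # point fixed to gate, zr above pin at 0.1
    yy=y*np.cos(g)-zr*np.sin(g); zz=.1+y*np.sin(g)+zr*np.cos(g)
    return np.r_[O+ex*x+ey*yy,zz]
o=[]
for f in("0","3"):
  for n,(x0,y0,w,h) in(("scene",(255,140,120,70)),("top",(245,200,120,70))):
    row=[]
    for g in(-.22,.22):
      a=cv2.resize(cv2.imread(f"pics/{n}{f}.png")[y0:y0+h,x0:x0+w],(396,231),interpolation=3)
      for sy in(-1,1):
        P=[G(x,sy*.078+d,.056,g) for x,d in((-.079,-.022),(-.079,.022),(-.029,.022),(-.029,-.022))]
        q=np.array([(proj(n,X)+.5-[x0,y0])*3.3 for X in P]).astype(int); cv2.polylines(a,[q],True,(255,0,0),1)
      q=((proj(n,G(-.045,0,.062,g))+.5-[x0,y0])*3.3).astype(int); cv2.circle(a,tuple(int(v) for v in q),3,(0,0,255),-1)
      row.append(a)
    if n=="scene" or 1:o.append(np.hstack(row))
cv2.imwrite("pics/m0.png",np.vstack(o[:2])); cv2.imwrite("pics/m3.png",np.vstack(o[2:]))
E
```

```text
(no output)
```

View pics/m0.png

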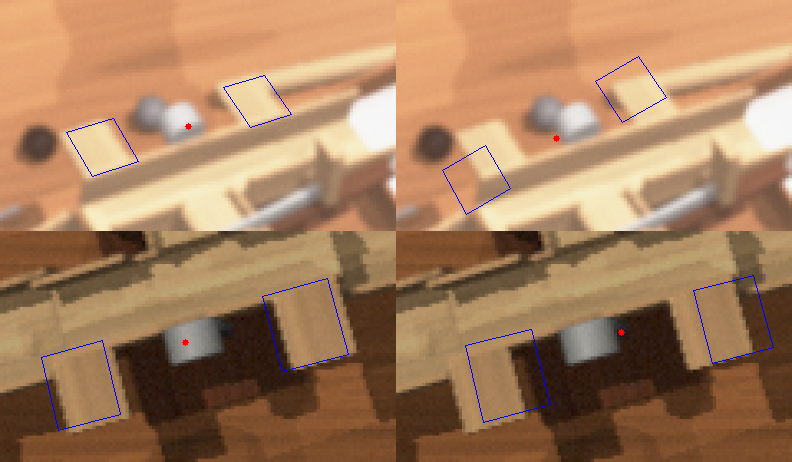

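View pics/m3.png

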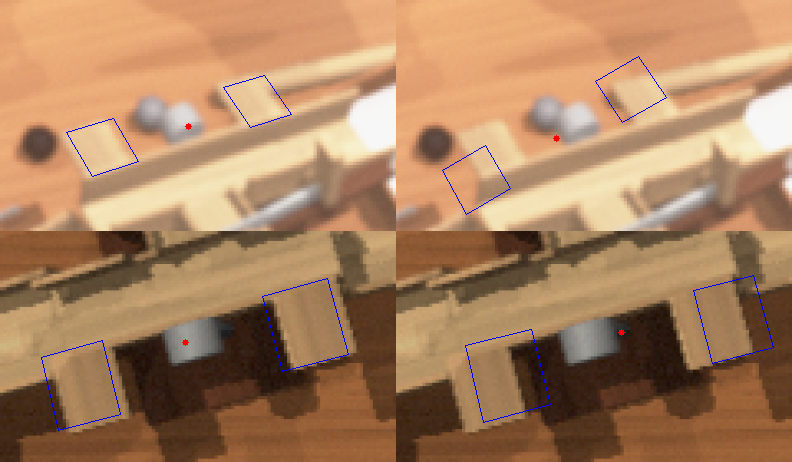

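The overlay shows the gate back at -0.22, so the press did not take it over. I'll check where the fingertips really are relative to the reported TCP.

```bash
python3 - <<'E'
from h import *
p=env.sense()["ee_pos"];print(p)
o=[]
for n in("scene","top"):
  im=cv2.imread(f"pics/{n}3.png");q=proj(n,p);q2=proj(n,p+[0,0,.019]);print(q)
  x0,y0=int(q[0]-60),int(q[1]-60)
  a=cv2.resize(im[y0:y0+120,x0:x0+120],(390,390),interpolation=3)
  for r in(q,q2): cv2.circle(a,tuple(int(v) for v in (r+.5-[x0,y0])*3.25),3,(0,0,255),1)
  o.append(a)
cv2.imwrite("pics/tip.png",np.hstack(o))
E
```

```text
[ 0.41725933 -0.11762081  0.27235555]
[229.75248767 151.61573996]
[410.05799971 261.52704872]
```

View pics/tip.png

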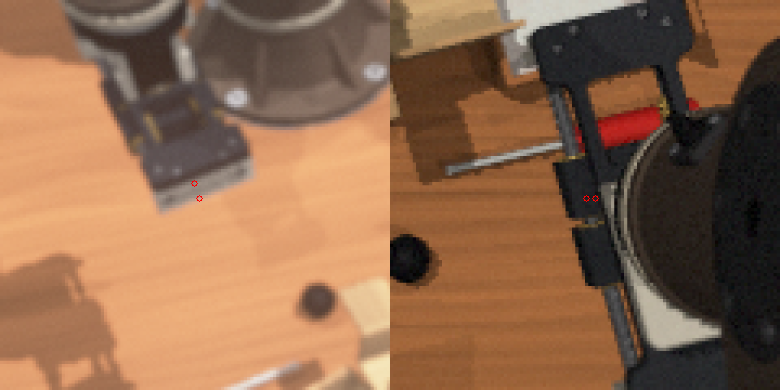

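View pics/scene3.png

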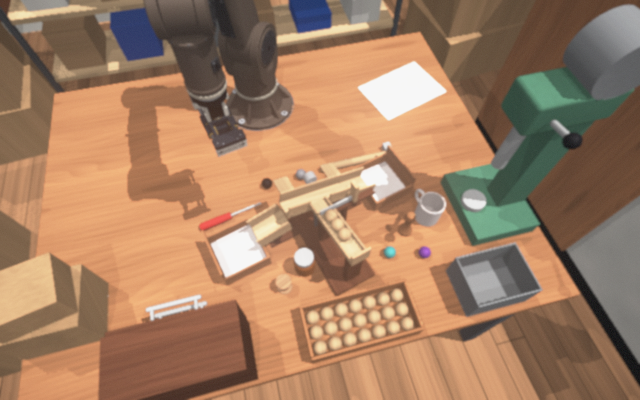

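```bash
python3 - <<'E'
from h import *
im=cv2.imread("pics/scene0.png")
a=cv2.resize(im[80:180,0:130],(780,600),interpolation=3)
p=np.array([.2596,-.568,.1983]);d=np.array([np.cos(np.deg2rad(-65.4)),np.sin(np.deg2rad(-65.4)),0])
for s in(-.046,0,.046):
  for dz,c in((0,(0,0,255)),(.066,(255,0,0))):
    q=(proj("scene",p+d*s+[0,0,dz])+.5-[0,80])*6;cv2.circle(a,tuple(int(v) for v in q),4,c,-1)
cv2.imwrite("pics/st.png",a)
E
```

```text
(no output)
```

View pics/st.png

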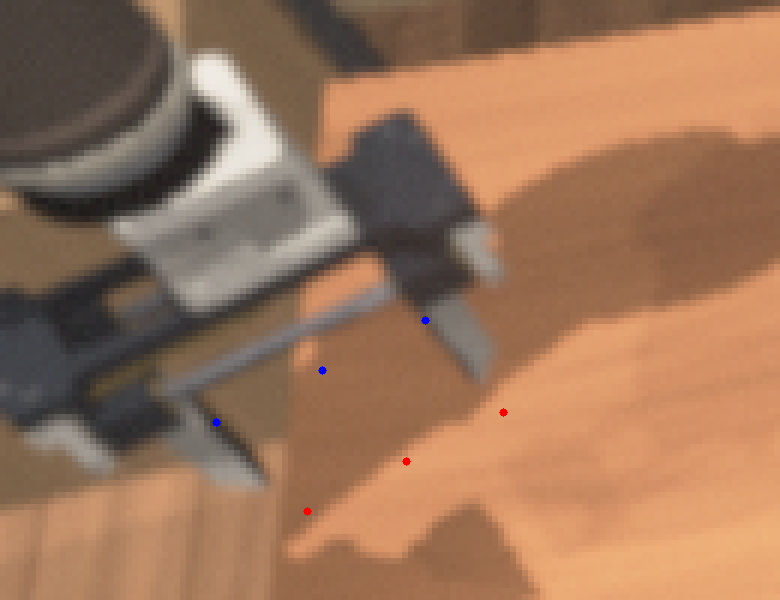

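In the start picture the visible finger ends sit about 20 mm short of the reported TCP. That matches the failed press: the tab was held near 161 mm with the TCP at 141 mm. I'll turn the gripper with the fingers part open, clear of everything, and triangulate the tips.

```bash
python3 -m crank '[{"grip":100,"linear":[0,-0.03,0],"twist":-7},{"grip":100,"linear":[0,-0.06,0],"twist":-14},{"grip":100,"linear":[0,-0.09,0],"twist":-21},{"grip":100,"linear":[0,-0.12,0],"twist":-28},{"grip":100,"linear":[0,-0.14,0],"twist":-35},{"grip":100,"linear":[0,-0.14,0],"twist":-42},{"grip":100,"linear":[0,-0.14,0],"twist":-49},{"grip":100,"linear":[0,-0.14,0],"twist":-56},{"grip":100,"linear":[0,-0.14,0],"twist":-63},{"grip":100,"linear":[0,-0.14,0],"twist":-70},{"grip":100,"linear":[0,-0.14,0],"twist":-70},{"grip":100,"linear":[0,-0.14,0],"twist":-70},{"grip":100,"linear":[0,-0.14,0],"twist":-70}]'
python3 - <<'E'
from h import *
s=env.sense();p=s["ee_pos"];print(p,s["eef_rot"],s["gripper_width"],s["joints"].round(2))
R=cv2.Rodrigues(np.array(s["eef_rot"]))[0]
o=[]
for n in("scene","top"):
  im=viewer.snapshot(n)[:,:,::-1].copy();cv2.imwrite(f"pics/{n}4.png",im);q=proj(n,p)
  x0,y0=int(max(0,q[0]-50)),int(q[1]-50);print(n,x0,y0)
  a=cv2.resize(im[y0:y0+100,x0:x0+100],(400,400),interpolation=3)
  for w in(-1,0,1):
   for dz,c in((0,(0,0,255)),(-.019,(0,255,0))):
    r=proj(n,p+R[:,0]*w*s["gripper_width"]/2+R[:,2]*dz);cv2.circle(a,tuple(int(v) for v in (r+.5-[x0,y0])*4),2,c,-1)
  o.append(a)
cv2.imwrite("pics/tip4.png",np.hstack(o))
E
```

```text
t: 5.07
ee_pos: [0.4177, -0.2568, 0.272]
eef_rot: [2.764, -1.485, -0.0]
ft_force: [0.7, 0.6, -0.6]
gripper_width: 0.0557
[ 0.41766196 -0.25683544  0.27199976] [ 2.76416721e+00 -1.48532104e+00 -3.25739123e-05] 0.055724633121843455 [ 0.66  0.17 -0.25  1.76  0.05  1.21 -0.6 ]
scene 125 112
top 435 210
```

View pics/tip4.png

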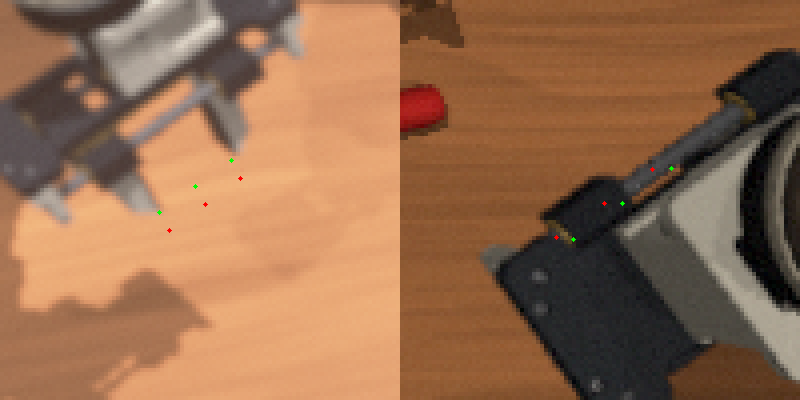

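In this view the tips end on the green marks, so the real fingertips are about 20 mm above the reported TCP, with no visible sideways error. From here on I take tip z = TCP z + 0.020 and body bottom ≈ TCP z + 0.066. I'll go back over the right tab.

```bash
python3 -m crank '[{"grip":255,"linear":[0,0.02,0],"twist":7},{"grip":255,"linear":[0.005,0.04,0],"twist":14},{"grip":255,"linear":[0.01,0.06,0],"twist":21},{"grip":255,"linear":[0.02,0.085,0],"twist":28},{"grip":255,"linear":[0.03,0.11,0],"twist":35},{"grip":255,"linear":[0.04,0.135,0],"twist":42},{"grip":255,"linear":[0.045,0.16,0],"twist":49},{"grip":255,"linear":[0.05,0.185,0],"twist":56},{"grip":255,"linear":[0.06,0.21,0],"twist":63},{"grip":255,"linear":[0.067,0.235,0],"twist":70},{"grip":255,"linear":[0.069,0.253,0],"twist":70},{"grip":255,"linear":[0.069,0.253,0],"twist":70},{"grip":255,"linear":[0.069,0.253,-0.03],"twist":70},{"grip":255,"linear":[0.069,0.253,-0.065],"twist":70},{"grip":255,"linear":[0.069,0.253,-0.1],"twist":70},{"grip":255,"linear":[0.069,0.253,-0.115],"twist":70},{"grip":255,"linear":[0.069,0.253,-0.122],"twist":70},{"grip":255,"linear":[0.069,0.253,-0.129],"twist":70},{"grip":255,"linear":[0.069,0.253,-0.134],"twist":70}]'
python3 -m crank '[{"grip":255,"linear":[0,0,-0.005],"twist":0},{"grip":255,"linear":[0,0,-0.01],"twist":0},{"grip":255,"linear":[0,0,-0.015],"twist":0},{"grip":255,"linear":[0,0,-0.02],"twist":0},{"grip":255,"linear":[0,0,-0.02],"twist":0},{"grip":255,"linear":[0,0,-0.02],"twist":0}]'
python3 - <<'E'
from h import *
b={"scene":viewer.snapshot("scene")[:,:,::-1].copy(),"top":viewer.snapshot("top")[:,:,::-1].copy()}
a={"scene":cv2.imread("pics/scene0.png"),"top":cv2.imread("pics/top0.png")}
o=[]
for n,(x,y,w,h) in(("scene",(255,145,150,70)),("top",(215,180,150,95))):
    o.append(np.hstack([cv2.resize(i[n][y:y+h,x:x+w],(400,int(400*h/w)),interpolation=3) for i in(a,b)]))
cv2.imwrite("pics/cmp5.png",np.vstack(o))
E
```

```text
t: 6.75
ee_pos: [0.4872, -0.0046, 0.1384]
eef_rot: [3.117, 0.365, 0.006]
ft_force: [0.3, 0.3, 0.2]
gripper_width: 0.0004
t: 7.25
ee_pos: [0.487, -0.0045, 0.1183]
eef_rot: [3.117, 0.366, 0.005]
ft_force: [0.6, 0.3, 0.8]
gripper_width: 0.0006
```

View pics/cmp5.png

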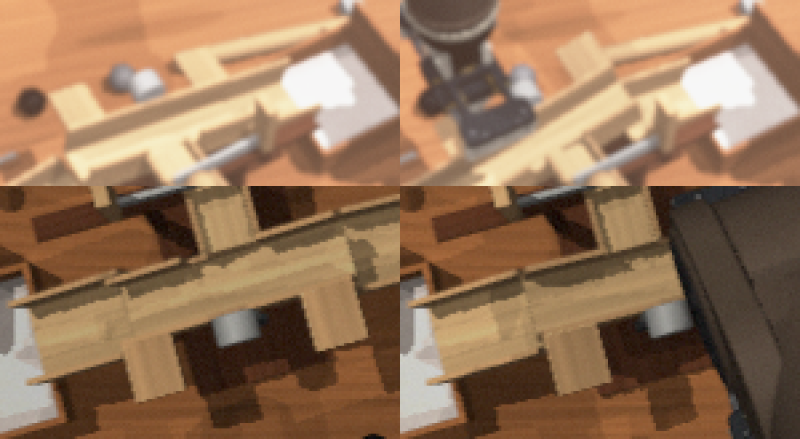

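The gate has rocked over: the left tab is up and the weight has moved right. I'll lift off, check that it stays, and measure the handle.

```bash
python3 -m crank '[{"grip":255,"linear":[0,0,0.03],"twist":0},{"grip":255,"linear":[0,0,0.07],"twist":0},{"grip":255,"linear":[-0.02,-0.02,0.11],"twist":0},{"grip":255,"linear":[-0.04,-0.05,0.15],"twist":0},{"grip":255,"linear":[-0.06,-0.08,0.18],"twist":0},{"grip":255,"linear":[-0.07,-0.11,0.18],"twist":0},{"grip":255,"linear":[-0.07,-0.11,0.18],"twist":0}]'
python3 - <<'E'
from h import *
for n,(x,y,w,h) in(("scene",(260,145,160,110)),("top",(230,110,160,140))):
    b=viewer.snapshot(n)[:,:,::-1].copy();cv2.imwrite(f"pics/{n}6.png",b)
    cv2.imwrite(f"pics/{n}6z.png",cv2.resize(b[y:y+h,x:x+w],None,fx=4,fy=4,interpolation=3))
E
```

```text
t: 7.93
ee_pos: [0.4162, -0.1196, 0.3018]
eef_rot: [3.114, 0.357, 0.011]
ft_force: [1.3, -1.5, -0.5]
gripper_width: 0.0003
```

View pics/scene6z.png

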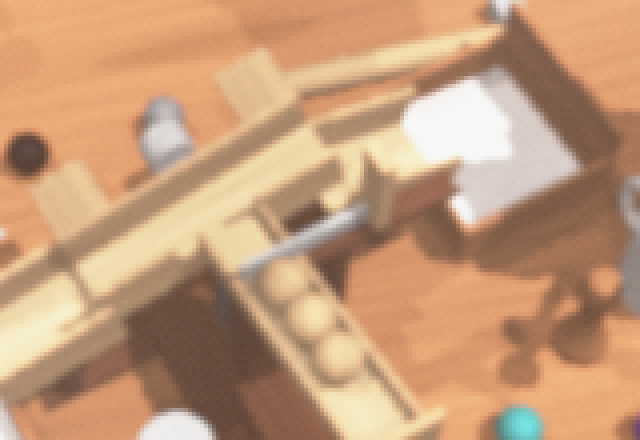

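View pics/top6z.png

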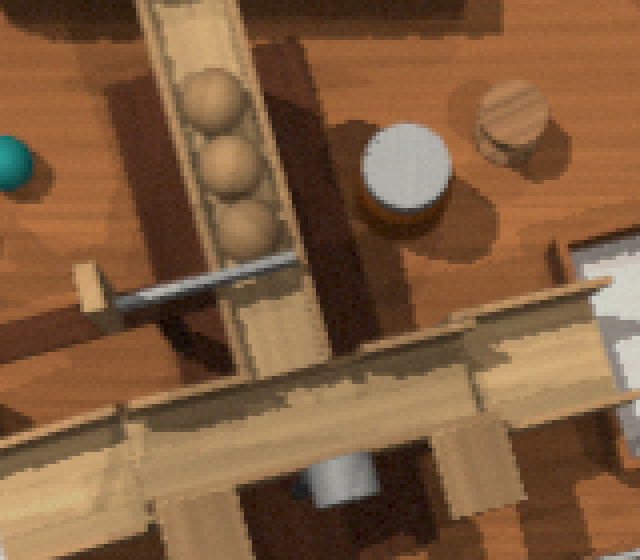

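The gate is still at positive tilt with its left end up, and the three balls are still behind the stop. The handle is at top-zoom (90,286).

```bash
python3 - <<'E'
from h import *
t=(252.1,181.1);s=(353.6,184.1)
print(tri(s,t),plane("top",t,.24),plane("scene",s,.24))
# ramp left outer edge at blade, z~.18 : top zoom
for q in((205,270),(300,255)): print(plane("top",(230+q[0]/4-.4,110+q[1]/4-.4),.18))
yaw=np.deg2rad(13.6);ex=np.array([np.cos(yaw),np.sin(yaw)]);ey=np.array([-ex[1],ex[0]]);O=np.array([.525,.0845])
for X in(plane("top",t,.24),tri(s,t)[0]): print((X[:2]-O)@ex,(X[:2]-O)@ey)
print(env.sense()["ee_pos"])
E
```

```text
(array([0.57798072, 0.17798209, 0.2410338 ]), np.float64(0.0032044384043984574)) [0.57844743 0.17974052 0.24      ] [0.57729669 0.17661949 0.24      ]
[0.59737429 0.12758985 0.18      ]
[0.60481979 0.07682588 0.18      ]
0.07434387895343716 0.08000233086928951
0.07347676612362578 0.07840294325055921
[ 0.41687616 -0.11694084  0.29998294]
```

The handle top measures (0.578, 0.178, 0.241), which agrees with the stated 240 mm, and the ramp edge is 52 mm to its right as described. I'll stage 24 mm to the right of the handle and then descend.

```bash
python3 -m crank '[{"grip":255,"linear":[0.02,0.033,0.01],"twist":0},{"grip":255,"linear":[0.04,0.066,0.01],"twist":0},{"grip":255,"linear":[0.06,0.1,0.01],"twist":0},{"grip":255,"linear":[0.08,0.133,0.01],"twist":0},{"grip":255,"linear":[0.1,0.166,0.01],"twist":0},{"grip":255,"linear":[0.12,0.2,0.01],"twist":0},{"grip":255,"linear":[0.14,0.23,0.01],"twist":0},{"grip":255,"linear":[0.155,0.255,0.01],"twist":0},{"grip":255,"linear":[0.167,0.272,0.01],"twist":0},{"grip":255,"linear":[0.167,0.272,0.01],"twist":0},{"grip":255,"linear":[0.167,0.272,0],"twist":0}]'
python3 - <<'E'
from h import *
for n,(x,y,w,h) in(("scene",(250,110,190,140)),("top",(230,110,190,140))):
    b=viewer.snapshot(n)[:,:,::-1].copy()
    cv2.imwrite(f"pics/{n}7z.png",cv2.resize(b[y:y+h,x:x+w],None,fx=4,fy=4,interpolation=3))
print(env.sense()["ee_pos"],env.sense()["eef_rot"])
E
```

```text
t: 8.95
ee_pos: [0.5841, 0.1584, 0.3003]
eef_rot: [3.117, 0.364, 0.011]
ft_force: [0.2, 1.1, -0.4]
gripper_width: 0.0003
[0.58269917 0.15474636 0.2977776 ] [3.11509572 0.35842663 0.00436612]
```

View pics/scene7z.png

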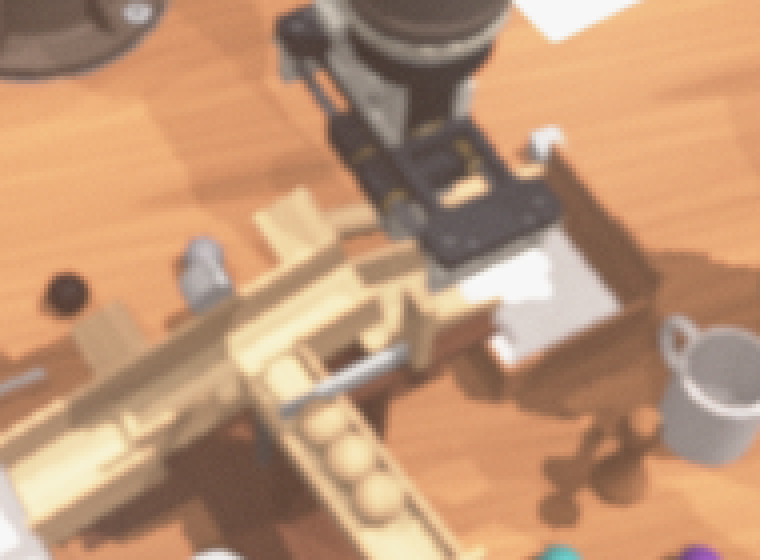

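The patch at (290,380) is only sunlight on the ramp lip. The three balls are still behind the blade. Descending beside the handle.

```bash
python3 -m crank '[{"grip":255,"linear":[0,0,-0.03],"twist":0},{"grip":255,"linear":[0,0,-0.06],"twist":0},{"grip":255,"linear":[0,0,-0.08],"twist":0},{"grip":255,"linear":[0,0,-0.09],"twist":0},{"grip":255,"linear":[0,0,-0.1],"twist":0},{"grip":255,"linear":[0,0,-0.1],"twist":0}]'
python3 - <<'E'
from h import *
for n,(x,y,w,h) in(("scene",(250,110,190,140)),):
    b=viewer.snapshot(n)[:,:,::-1].copy()
    cv2.imwrite(f"pics/{n}8z.png",cv2.resize(b[y:y+h,x:x+w],None,fx=4,fy=4,interpolation=3))
E
```

```text
t: 9.55
ee_pos: [0.582, 0.1537, 0.1966]
eef_rot: [3.115, 0.357, 0.002]
ft_force: [-0.3, 0.3, -0.1]
gripper_width: 0.0006
```

View pics/scene8z.png

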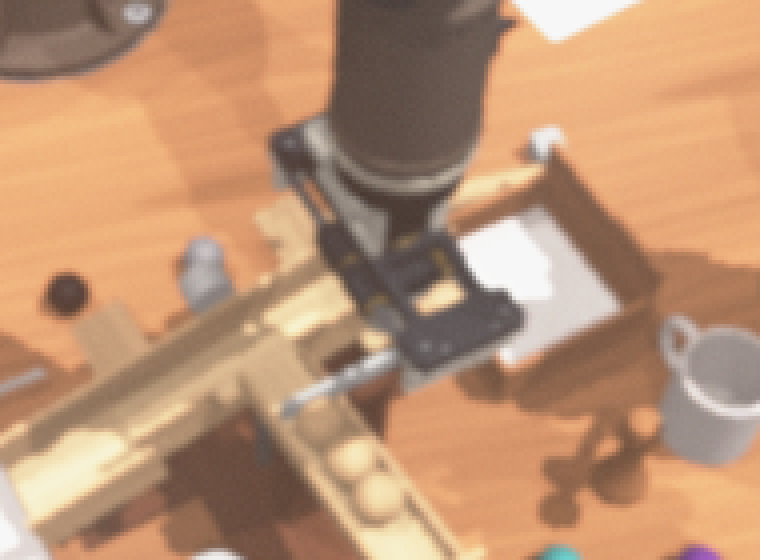

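Clear so far, with no force. I'll push along feeder +y, direction (-0.235, 0.972).

```bash
python3 -m crank '[{"grip":255,"linear":[-0.0015,0.006,0],"twist":0},{"grip":255,"linear":[-0.003,0.012,0],"twist":0},{"grip":255,"linear":[-0.0045,0.018,0],"twist":0},{"grip":255,"linear":[-0.006,0.024,0],"twist":0},{"grip":255,"linear":[-0.0075,0.03,0],"twist":0}]'
python3 - <<'E'
from h import *
for n,(x,y,w,h) in(("scene",(250,110,190,140)),):
    b=viewer.snapshot(n)[:,:,::-1].copy()
    cv2.imwrite(f"pics/{n}9z.png",cv2.resize(b[y:y+h,x:x+w],None,fx=4,fy=4,interpolation=3))
E
```

```text
t: 10.02
ee_pos: [0.5752, 0.1853, 0.1986]
eef_rot: [3.115, 0.358, 0.006]
ft_force: [0.6, -1.3, 0.5]
gripper_width: 0.0004
```

View pics/scene9z.png

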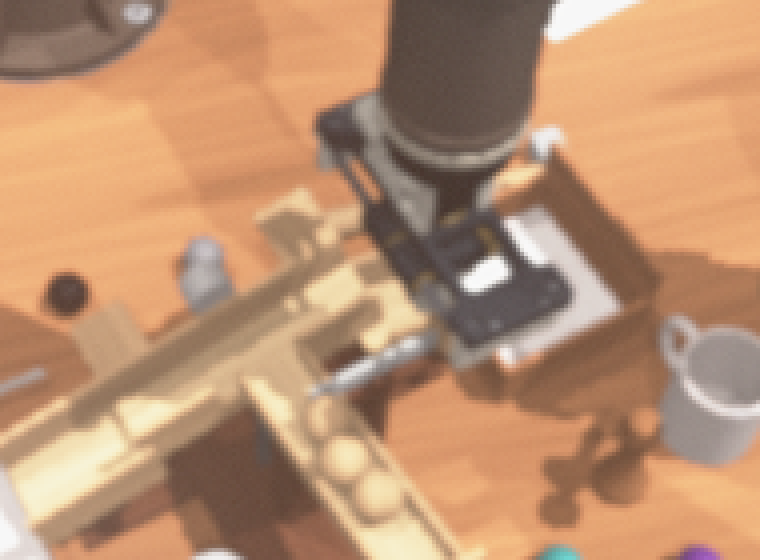

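The blade is opening, with about 1.3 N at the wrist. Continuing.

```bash
python3 -m crank '[{"grip":255,"linear":[-0.0015,0.007,0],"twist":0},{"grip":255,"linear":[-0.0035,0.014,0],"twist":0},{"grip":255,"linear":[-0.005,0.021,0],"twist":0},{"grip":255,"linear":[-0.0065,0.026,0],"twist":0},{"grip":255,"linear":[-0.007,0.028,0],"twist":0}]'
python3 -m crank '[{"grip":255,"linear":[-0.0005,0.002,0],"twist":0},{"grip":255,"linear":[-0.0005,0.002,0],"twist":0}]'
python3 - <<'E'
from h import *
for n,(x,y,w,h) in(("scene",(190,110,250,170)),):
    b=viewer.snapshot(n)[:,:,::-1].copy()
    cv2.imwrite(f"pics/{n}10z.png",cv2.resize(b[y:y+h,x:x+w],None,fx=3.2,fy=3.2,interpolation=3))
E
```

```text
t: 10.48
ee_pos: [0.5681, 0.2125, 0.1983]
eef_rot: [3.111, 0.358, 0.005]
ft_force: [1.8, -13.9, 4.5]
gripper_width: 0.0004
t: 10.65
ee_pos: [0.5682, 0.2122, 0.1984]
eef_rot: [3.108, 0.355, 0.005]
ft_force: [0.7, -8.3, 4.3]
gripper_width: 0.0003
```

View pics/scene10z.png

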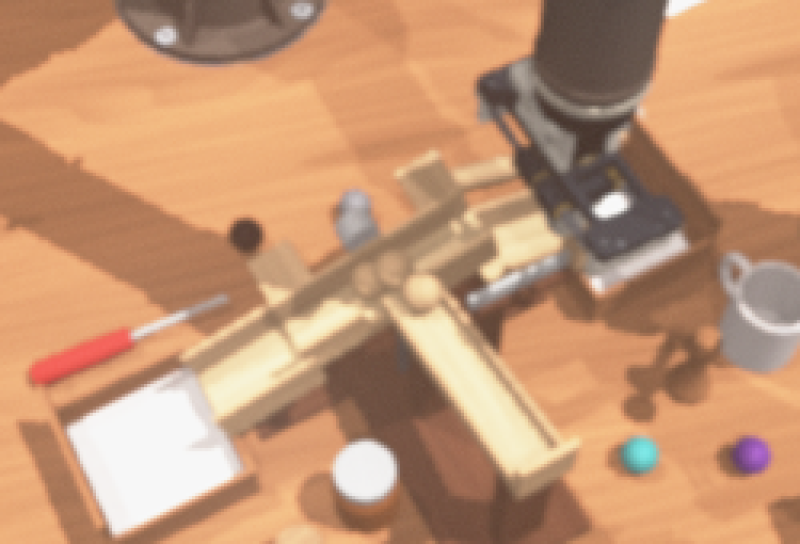

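The stop is fully open against its end stop (8–14 N), and all three balls are on the gate rolling right. I'll back off from the handle, rise clear, and wait.

```bash
python3 -m crank '[{"grip":255,"linear":[0.0015,-0.007,0],"twist":0},{"grip":255,"linear":[0.0025,-0.012,0],"twist":0},{"grip":255,"linear":[0.0025,-0.012,0.03],"twist":0},{"grip":255,"linear":[0.0025,-0.012,0.07],"twist":0},{"grip":255,"linear":[0.0025,-0.012,0.11],"twist":0},{"grip":255,"linear":[-0.02,-0.012,0.13],"twist":0},{"grip":255,"linear":[-0.05,-0.012,0.13],"twist":0},{"grip":255,"linear":[-0.08,-0.012,0.13],"twist":0},{"grip":255,"linear":[-0.11,-0.012,0.13],"twist":0},{"grip":255,"linear":[-0.14,-0.012,0.13],"twist":0},{"grip":255,"linear":[-0.15,-0.012,0.13],"twist":0},{"grip":255,"linear":[-0.15,-0.012,0.13],"twist":0},{"grip":255,"linear":[-0.15,-0.012,0.13],"twist":0},{"grip":255,"linear":[-0.15,-0.012,0.13],"twist":0},{"grip":255,"linear":[-0.15,-0.012,0.13],"twist":0},{"grip":255,"linear":[-0.15,-0.012,0.13],"twist":0},{"grip":255,"linear":[-0.15,-0.012,0.13],"twist":0},{"grip":255,"linear":[-0.15,-0.012,0.13],"twist":0}]'
python3 -m crank '[{"grip":255,"linear":[0,0,0],"twist":0},{"grip":255,"linear":[0,0,0],"twist":0},{"grip":255,"linear":[0,0,0],"twist":0},{"grip":255,"linear":[0,0,0],"twist":0},{"grip":255,"linear":[0,0,0],"twist":0},{"grip":255,"linear":[0,0,0],"twist":0},{"grip":255,"linear":[0,0,0],"twist":0},{"grip":255,"linear":[0,0,0],"twist":0},{"grip":255,"linear":[0,0,0],"twist":0},{"grip":255,"linear":[0,0,0],"twist":0}]'
python3 - <<'E'
from h import *
for n,(x,y,w,h) in(("scene",(190,110,250,170)),("top",(150,80,310,220))):
    b=viewer.snapshot(n)[:,:,::-1].copy()
    cv2.imwrite(f"pics/{n}11z.png",cv2.resize(b[y:y+h,x:x+w],None,fx=2.5,fy=2.5,interpolation=3))
E
```

```text
t: 12.2
ee_pos: [0.4185, 0.2002, 0.3281]
eef_rot: [3.108, 0.355, 0.004]
ft_force: [-0.1, 0.0, 0.2]
gripper_width: 0.0006
t: 13.03
ee_pos: [0.4185, 0.2002, 0.3281]
eef_rot: [3.108, 0.355, 0.004]
ft_force: [-0.5, 0.0, -0.8]
gripper_width: 0.0004
```

View pics/scene11z.png

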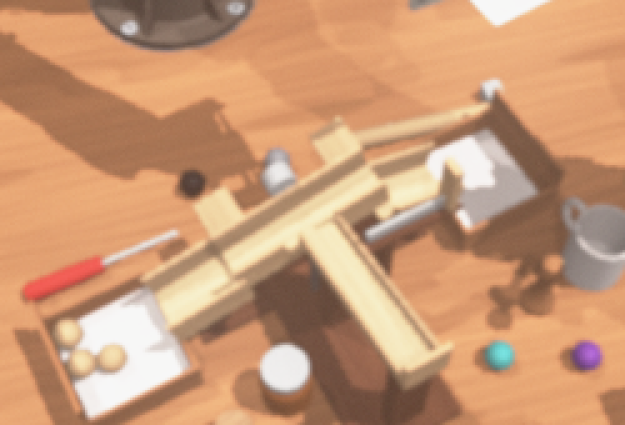

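View pics/top11z.png

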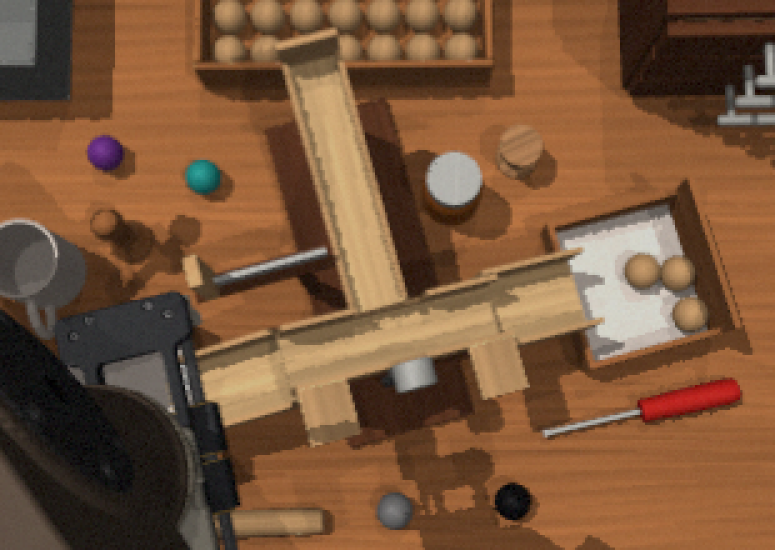

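All three balls are in the right tray, at top-zoom (643,270), (677,272) and (690,313). The ramp is empty, the gate has stayed over, the stop is open, and the bystanders in view have not moved. The arm is clear of everything, so I'm handing in.

```bash
python3 -c "
from workcell import env
print(env.finish_job())"
```

```text
the job is handed in; nothing more can be done
None
```

I rocked the gate over by pressing its raised right tab, then pushed the stop fully open, and all three balls rolled into the right tray. The job was handed in at about 13 s; no verdict was reported.

- **First press failed:** it tipped the gate only about 10 mm, and the gate fell back. The visible fingertips ended about 20 mm above the reported tool position. I allowed for that, and the second press took the gate over; it stayed over once I lifted off.
- **Opening the stop:** I pushed the handle only after confirming the gate was over. It moved at about 1–2 N and reached its end stop, where the highest wrist force I read was about 14 N.
- **Last pictures, from both cameras:**
  - Three balls lie in the right tray and the ramp is empty.
  - The gate is over, with its left end up, and the stop is open.
  - The arm touches nothing.
  - The other things in view look unmoved, but the arm hid part of the mallet in the top view and I did not look at it again after the arm moved clear.

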